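# Contact reading off a grill plate with a sprung surface probe

## Task

Take a contact reading from the lower plate of the table grill: lift the grill's lid right back and ease it onto its stop without letting it drop, then draw the surface probe out of its stand. Set the probe's sprung tip on the smooth round land in the middle of the ribbed lower plate, with the probe upright, and press lightly so that the tip is pushed about halfway in, never fully in. Keep it steady there for a reading of at least 4 seconds and finish while still holding it so, with the lid still back on its stop and the loose things on the slab left where they stand.

Things in the scene. Friction and masses are not known exactly. Their poses are not given: they have to be found in the camera images.
- grill: Two-slice contact grill, fixed: black base 180 x 260 mm, steel lid, 108 mm high when shut. Origin at the centre of its underside, on the slab; x points from the front (handle side) to the rear (hinge side), z up. Hinge cheeks at the rear corners reach 76 mm above the slab. Under the lid is the ribbed lower plate.
- lid (a joint): Lid angle in rad: 0 shut, 1.85 (106 degrees) back on its stop. The hinge axis lies along the grill's y. Lid about 0.75 kg, balance point about 90 mm from the hinge, which hardly rubs: let go, it drops shut from below about 1.35 rad, and from above that drops back onto the stop (a bang, up to several rad/s), where it stays by its own weight.
- lid_handle (a point): Middle of the lid's loop handle: round black bar 16 mm thick, 130 mm long, along the grill's y. Lid shut: 225 mm in front of the hinge axis, 18 mm above it, 84 mm above the slab. Legs join the bar 65 mm either side. Gap between bar and lid (and base) 42 mm; lid top 24 mm above the bar's centre; nothing below it or within 100 mm in front. Axes turn with the lid, y along the bar.
- lid_hinge (a point): Middle of the lid's hinge axis, 85 mm behind the grill's centre, 66 mm above the slab; the handle bar swings round it at 226 mm radius, up and to the rear. Axes turn with the lid; y is the hinge axis. On its stop the lid stands behind the plate, the bar's centre 277 mm above the slab and 79 mm behind the hinge.
- spot (a point): Centre of the top of the land: a smooth flat round pad 40 mm across in the middle of the lower plate, level with the tops of the 3 mm ribs and parted from them by a round groove 5 to 8 mm wide. Straight above the grill's centre, 59 mm above the slab, rigid and level. Of the open lid, the nearest part is about 75 mm behind it, at hinge height.
- probe: Hand-held surface probe, 193 mm long, 0.13 kg, upright in its stand; grip its upper half. Origin under the round shoulder (34 mm across, 6 mm high) that rests on the stand's rim; z up along the straight grey handle, 24 mm (x) by 30 mm (y), from 6 to 98 mm; screen on its -x face. Below: boss 17 mm across to -10 mm, 6 mm stem, 11 mm sleeve, sprung tip with its flat face at -95 mm when free.
- tip (a joint): How far the probe's sprung tip is pushed in, in m: 0 free, 0.012 fully in (rigid from there). The spring needs about 0.5 N to start and 2.5 N per 10 mm after that, so halfway, 6 mm, is about 2 N.
- probe_tip (a point): Centre of the flat face of the probe's sprung tip (a 12 mm copper-faced disc); it moves up the stem as the tip is pushed in.
- dock: The probe's stand, fixed: round grey foot 90 mm across, 12 mm high, with an upright tube 34 mm outside and 22 mm inside across, rim 115 mm above the slab. Origin at the centre of its underside. The stem hangs 95 mm deep in the tube, the shoulder on the rim; draw the probe straight up by 100 mm or more. It stands in one of three places.
- jar: Bystander: clear glass jar with a steel cap, 80 mm across, 105 mm high, origin at the centre of its underside. May stand beside the stand.
- mill: Bystander: turned dark wooden spice mill, 56 mm across, 110 mm high, origin at the centre of its underside. May stand beside the stand.
- spicebox: Bystander: round steel spice box, shut, 182 mm across, 73 mm high, origin at the centre of its underside.
- spoon: Bystander: brass-toned spoon lying on the slab, 200 mm long, 14 mm high, origin about its middle, handle towards its -x.
- katori: Bystander: small open steel bowl, 96 mm across, 42 mm high, origin at the centre of its underside.
There are look-alikes about, which are no part of the job. Leave any yellow look-alike of the probe alone. Leave any orange or purple look-alike of the dock alone.

How it is judged:
On the way, in this order (a step that is already met when the one before it is completed fails the run):
1. the lid rests right back on its stop (value of joint lid above 1.78 rad and velocity of joint lid between -0.15 and 0.15 rad/s), for 0.3 s.
2. the probe is drawn clear of its stand, held by the fingers (z of probe_tip in the frame of dock above 0.118 m and contact force between the fingers and probe above 1 N and value of joint lid above 1.78 rad), for 0.1 s.
3. the upright probe is held on the land with its tip lightly pressed for 3 s (value of joint tip between 0.002 and 0.01 m and contact force between tip and land between 0.4 and 6 N and horizontal distance between probe_tip and spot below 0.012 m and angle between probe's own z axis and vertical below 0.12 rad and contact force between the fingers and probe above 1 N and linear speed of probe below 0.03 m/s and value of joint lid above 1.78 rad), for 3 s.
At the end, for the whole second after the job is handed in: The fingers hold the probe, its axis within 0.12 rad of vertical, its tip within 12 mm of the land's centre and touching the land with 0.4 to 6 N, the sprung tip pushed in by 2 to 10 mm (of 12), the probe at rest; the lid is back on its stop (above 1.78 rad), untouched (all of step 3 and velocity of joint lid between -0.15 and 0.15 rad/s and contact force between each of the arm, the fingers and lid below 0.5 N and contact force between probe and lid below 0.2 N); the arm keeps its last pose, push and grip.
It fails at once if the lid is dropped or thrown onto its stop (value of joint lid above 1.6 rad and velocity of joint lid above 1.5 rad/s).
It fails at once if the lid falls shut (velocity of joint lid below -1.5 rad/s).
It fails at once if the probe's tip is driven fully in (value of joint tip above 0.0117 m).
It fails at once if a bystander is knocked over or moved by more than 30 mm (distance of any of jar, mill, spicebox, spoon, katori from where it was at the start of the episode above 0.03 m or angle between any of jar, mill, spicebox's own z axis and vertical above 0.3 rad).
It also fails if it takes over 69 s, if anything falls off the work surface, if the arm or the gripper's body presses on something with over 40 N, if the wrist force passes 120 N, or if a joint passes its speed limit or range.

## Robot

A 6-joint arm with a two-finger parallel gripper is mounted at the origin on the work surface. World frame = base frame: x ahead of the robot, y to its left, z up, the work surface at z = 0. Lengths are in m, angles in rad, forces in N, time in s.
With the tool pointing down it reaches from about 0.375 to 0.975 m from the base axis. Payload 3.8 kg.
Tool frame: the origin (TCP) lies midway between the tips of the shut fingers; the grasp point (between the pads) lies 19 mm behind it; z points along the fingers, y is the line along which they close (so a half turn about z gives the same grasp; the last joint's range is limited). The gripper opens to 85 mm and grips with 20 to 120 N. Pads are 22 mm wide; open, the fingers measure 114 mm over their backs; the gripper's body (76 mm by 85 mm) begins 54 mm behind the grasp point. The pads swing forward as they close: fully open they stand 13 mm farther back than shut.
Start: joints at [1.228, 0.264, 1.604, -0, 1.274, -0.037], TCP at [0.203, 0.644, 0.231] pointing down, gripper open.
Joint ranges: [-2.63, 2.63], [-0.94, 2.18], [0.31, 2.57], [-1.31, 4.45], [0, 2.66], [-2.55, 2.55]. Speed limits (rad/s): [2.57, 2.57, 3.14, 3.14, 3.14, 3.14].

## Interface

Orientations are given as a rotation vector (axis times angle).
In Python, from workcell import bot, imaging gives the robot as it stands.
- The arm moves only by the tool step_arm, never from a script. Its argument "series" is a list of rows, each an object of numbers: "grip": the closure, from -1 (fully open) to 1 (shut); "x", "y", "z": the shift along the tool's x, y, z normalised to -1 to 1, where 1 is 500 mm; "ax", "ay", "az": the turn, a rotation vector about the tool's x, y, z normalised to -1 to 1, where 1 is 30 degrees. A call has 1 to 12 rows; each row is the pose to reach, as a shift and turn from the pose commanded when the call began, along the tool's axes at that moment; what a row does not reach only later rows make up. A row lasts 1/10 s, in which the tool goes at most 50 mm and 8.59 degrees, less where a joint would pass 70% of its speed; a pose out of reach is approached as far as the arm can. A call with a number of a shift or a turn outside -1 to 1 is refused whole. A call with a gripper value outside its range is refused whole. The fingers move at their own pace and stop on an object; "force" is the grip in N (left out, the last holds). Time passes only in rows, so rows that repeat a pose let the fingers close. It gives the time, the measured TCP pose, the force, the opening and the grip force at its end, in the units of the state.
- bot.read_state(): the state, without advancing time (a new reading comes with each control period).
- imaging.read_camera(name): name is "side" or "top" or "wrist"; returns a dict with "img" (480x640x3 uint8, red, green, blue), "fx", "fy", "cx", "cy" (pixels), "R" (3x3) and "t" (3): a world point X has camera coordinates R X + t. Camera axes: x right, y down, z forward; pixel columns grow to the right and rows downward; lengths in m; the calibration is good to about 2 mm. A picture is of the moment at which its call begins. There is no depth.
- bot.finish_job(): hands the job in; it is judged then, once.
The state is a dict: "time": time; "q": joint angles; "joint_vel": joint speeds; "joint_torque": joint torques, N m; "tool_pos": TCP position; "tcp_rot": TCP orientation; "wrist_force": force on the tool from outside, world axes, zero at the start; "torque": the same for the moment, N m; "width": opening from 0.0 (shut) to 1.0 (fully open); "grip_force": force on a finger pad.
Only numpy, scipy, OpenCV 4.12 (cv2) and the standard library are available. Lean on these libraries where they do the work, as an engineer would, in place of code of your own. Each camera call takes 0.05 s, during which the arm holds its last target. There are 200 camera calls.

## Working session

There is one attempt and no reset: what is moved stays moved. The work goes in short steps, Python scripts to look and compute and a tool call to move; the robot and the scene stay as the last step left them, time stands still between calls to the robot, and variables do not carry over. Pictures are saved under pics/ and viewed, at most 10 in all, crops included, and the job is handed in when it is done.

Besides the shell and the picture viewer there is one more tool, called after "Emit:" as name(argument=value, ...) on one line, values as JSON. step_arm: Moves the arm, as the interface text tells. Scaled input: -1 to 1 covers 500 mm each way for a shift and 30 degrees each way for a turn. Its arguments: {"type":"object","properties":{"series":{"type":"array","items":{"type":"object","properties":{"grip":{"type":"number"},"x":{"type":"number","minimum":-1,"maximum":1},"y":{"type":"number","minimum":-1,"maximum":1},"z":{"type":"number","minimum":-1,"maximum":1},"ax":{"type":"number","minimum":-1,"maximum":1},"ay":{"type":"number","minimum":-1,"maximum":1},"az":{"type":"number","minimum":-1,"maximum":1}}}},"force":{"type":"number"}},"required":["series"]}

```bash
mkdir -p pics; cat > h.py <<'E'
import numpy as np,cv2
from scipy.spatial.transform import Rotation as Ro
from workcell import bot,imaging
def cam(n,save=None):
    c=imaging.read_camera(n)
    if save: cv2.imwrite('pics/'+save,c['img'][:,:,::-1])
    return c
def K(c): return np.array([[c['fx'],0,c['cx']],[0,c['fy'],c['cy']],[0,0,1.]])
def ray(c,u,v,z):
    R=np.array(c['R']);t=np.array(c['t']);o=-R.T@t
    d=R.T@np.linalg.inv(K(c))@[u,v,1];return o+d*(z-o[2])/d[2]
def pix(c,X):
    p=K(c)@(np.array(c['R'])@X+c['t']);return p[:2]/p[2]
def cmd(p,rv=None):
    """tool-frame normalised shift (and turn) to world pose"""
    s=bot.read_state();R=Ro.from_rotvec(s['tcp_rot'])
    print('shift',np.round(R.inv().apply(np.array(p)-s['tool_pos'])/.5,4))
    if rv is not None: print('turn',np.round((R.inv()*Ro.from_rotvec(rv)).as_rotvec()/np.radians(30),4))
E
python3 - <<'E'
from h import *
a=cam('top','top.png');b=cam('side','side.png')
for c in(a,b):print(c['fx'],-np.array(c['R']).T@c['t'],np.round(c['R'],3))
s=bot.read_state();print(s);print(Ro.from_rotvec(s['tcp_rot']).as_matrix().round(3))
E
```

```text
558.401035064186 [ 0.30673675 -0.07862817  1.69453996] [[ 0.022 -1.     0.002]
 [-0.985 -0.022 -0.169]
 [ 0.169  0.002 -0.986]]
502.88896495218233 [0.43352582 0.84316842 0.99744655] [[-0.986 -0.168  0.018]
 [-0.132  0.696 -0.706]
 [ 0.106 -0.698 -0.708]]
{'time': 0.1, 'q': array([ 1.22810893e+00,  2.64698383e-01,  1.60527038e+00, -3.92622017e-06,
        1.27367132e+00, -3.69081203e-02]), 'joint_vel': array([-0.0012502 , -0.00163333, -0.00188691, -0.00026364, -0.00053993,
       -0.00013191]), 'joint_torque': array([ 1.41621356e-03, -5.16712761e+01, -3.68593454e+01, -1.15063708e-04,
        6.35386677e-03,  4.48121646e-07]), 'tool_pos': array([0.20298373, 0.64305788, 0.23005486]), 'tcp_rot': array([-0.47838759, -3.10456696,  0.00315907]), 'wrist_force': array([ 0.14219927, -0.05948938,  0.75765934]), 'torque': array([0.03361756, 0.02261291, 0.02191212]), 'grip_force': 0.0, 'width': 1.00205524101538}
[[-0.954  0.301 -0.001]
 [ 0.301  0.954 -0.002]
 [ 0.    -0.002 -1.   ]]
```

View pics/top.png

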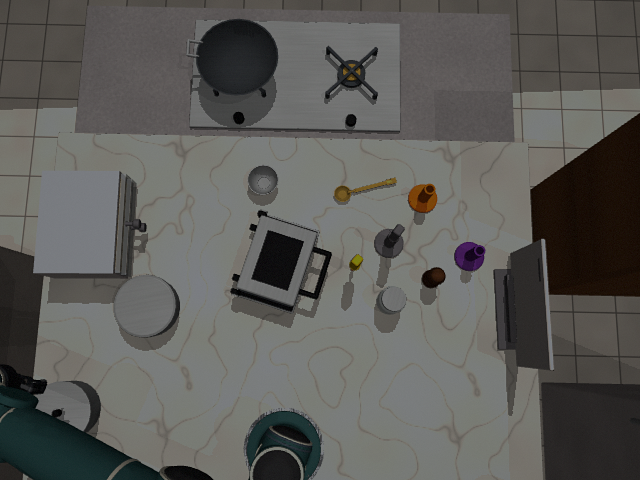

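View pics/side.png

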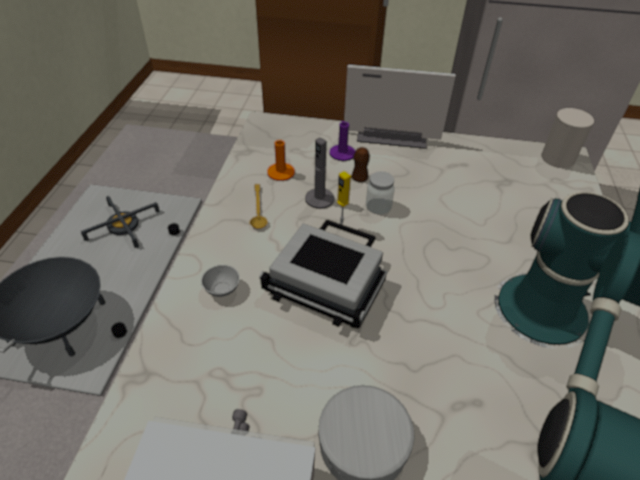

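Top view: the grill's lid is at (280,260) with its handle on the right at about (322,273). Candidates for the probe and stand:
- Grey probe in a grey stand at (390,240). This fits the description.
- Yellow look-alike probe at (356,262).
- Orange stand at (423,198) and purple stand at (470,256).

The jar is at (390,300) and the mill at (433,277). I'll confirm with one enlarged crop.

```bash
python3 - <<'E'
from h import *
i=cv2.imread('pics/top.png')[165:325,225:445]
i=cv2.resize(i,None,fx=3.6,fy=3.6,interpolation=cv2.INTER_CUBIC);cv2.imwrite('pics/crop.png',cv2.convertScaleAbs(i,alpha=1.6))
c=cam('top')
for n,u,v,z in[('bar1',328,250,.084),('bar2',315,297,.084),('rearL',263,214,.076),('rearR',236,291,.076),('probetop',398,230,.213),('dockfoot',389,243,.012),('jar',391,299,.105),('yellow',356,262,.12)]:print(n,ray(c,u,v,z).round(3))
E
```

```text
bar1 [ 0.573 -0.117  0.084]
bar2 [ 0.435 -0.082  0.084]
rearL [0.678 0.078 0.076]
rearR [0.448 0.147 0.076]
probetop [ 0.611 -0.302  0.213]
dockfoot [ 0.611 -0.305  0.012]
jar [ 0.432 -0.298  0.105]
yellow [ 0.534 -0.197  0.12 ]
```

View pics/crop.png

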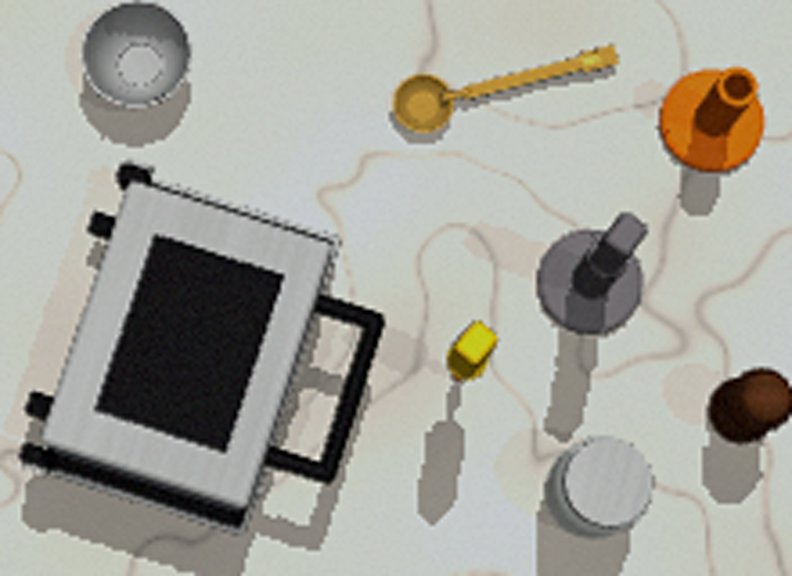

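The crop confirms it: the grey probe sits in the grey stand at full-image pixel (393,235), and the yellow, orange and purple items are the look-alikes. Next I'll measure the bar, probe and yellow item.

```bash
cat >> h.py <<'E'
def rect(c,m,z):
    ys,xs=np.nonzero(m);P=np.array([ray(c,u,v,z)[:2] for u,v in zip(xs,ys)],np.float32)
    (x,y),wh,a=cv2.minAreaRect(P*1000);return round(x),round(y),np.round(wh),round(a,1),len(P)
def tri(c1,p1,c2,p2):
    P=lambda c:K(c)@np.c_[c['R'],c['t']]
    X=cv2.triangulatePoints(P(c1),P(c2),np.array(p1,float),np.array(p2,float));return (X[:3]/X[3]).ravel()
E
python3 - <<'E'
from h import *
c=cam('top');i=c['img'].astype(int);g=i.max(2)
b=(g<40);roi=np.zeros_like(b);roi[235:315,300:345]=1
m=(b&roi).astype(np.uint8);n,l,s,_=cv2.connectedComponentsWithStats(m);k=1+s[1:,4].argmax()
print(s[k]);print('handle',rect(c,l==k,.084))
roi[:]=0;roi[225:295,245:308]=1;m=(b&roi).astype(np.uint8);n,l,s,_=cv2.connectedComponentsWithStats(m);k=1+s[1:,4].argmax();print(s[k],'patch',rect(c,l==k,.108))
d=cam('side')
print('probe top',tri(c,(399.5,228.5),d,(320.5,141)))
print('yellow top',tri(c,(357.5,258.5),d,(344,173)))
# dock foot: ellipse centre at z=.012
print('dock',ray(c,225+590/3.6,165+280/3.6,.012))
# crop corners of probe top
for u,v in[(627,213),(648,232),(630,257),(608,238)]:print(ray(c,225+u/3.6,165+v/3.6,.213).round(4))
E
```

```text
[300 247  32  52 399]
handle (506, -81, array([ 58., 145.]), 74.2, 399)
[ 252  230   52   60 1935] patch (538, 28, array([108., 149.]), 73.3, 1935)
probe top [ 0.61422076 -0.30744639  0.20716067]
yellow top [ 0.53208728 -0.19506621  0.19406963]
dock [ 0.61136495 -0.30485817  0.012     ]
[ 0.6269 -0.3057  0.213 ]
[ 0.6126 -0.3214  0.213 ]
[ 0.5932 -0.3078  0.213 ]
[ 0.6073 -0.2914  0.213 ]
```

Emit:
step_arm(series=[{"x": -0.5, "y": -0.62, "grip": -0.15}, {"x": -0.5, "y": -0.62, "grip": -0.15}, {"x": -0.5, "y": -0.62, "grip": -0.15}, {"x": -0.5, "y": -0.62, "grip": -0.15}, {"x": -0.5, "y": -0.62, "grip": -0.15}, {"x": -0.5, "y": -0.62, "grip": -0.15}, {"x": -0.5, "y": -0.62, "grip": -0.15}, {"x": -0.5, "y": -0.62, "grip": -0.15}, {"x": -0.5, "y": -0.62, "grip": -0.15}, {"x": -0.5, "y": -0.62, "grip": -0.15}], force=50)

```text
validation failed for argument at $.se...
```

```bash
python3 -c "
from h import *
a=np.radians(73.5);R=np.array([[-np.sin(a),np.cos(a),0],[np.cos(a),np.sin(a),0],[0,0,-1]])
print(bot.read_state()['tool_pos'],bot.read_state()['width']);cmd([.5,-.101,.2],Ro.from_matrix(R).as_rotvec())"
```

```text
[0.20310923 0.64334181 0.23062853] 1.0008322621543564
shift [-1.0145 -1.2407  0.0626]
turn [-0.0022 -0.0001 -0.0341]
```

Emit:
step_arm(series=[{"x": -0.5, "y": -0.62, "z": 0, "ax": 0, "ay": 0, "az": 0, "grip": -0.15}, {"x": -0.5, "y": -0.62, "z": 0, "ax": 0, "ay": 0, "az": 0, "grip": -0.15}, {"x": -0.5, "y": -0.62, "z": 0, "ax": 0, "ay": 0, "az": 0, "grip": -0.15}, {"x": -0.5, "y": -0.62, "z": 0, "ax": 0, "ay": 0, "az": 0, "grip": -0.15}, {"x": -0.5, "y": -0.62, "z": 0, "ax": 0, "ay": 0, "az": 0, "grip": -0.15}, {"x": -0.5, "y": -0.62, "z": 0, "ax": 0, "ay": 0, "az": 0, "grip": -0.15}, {"x": -0.5, "y": -0.62, "z": 0, "ax": 0, "ay": 0, "az": 0, "grip": -0.15}, {"x": -0.5, "y": -0.62, "z": 0, "ax": 0, "ay": 0, "az": 0, "grip": -0.15}], force=50)

```text
time: 1.05
tool_pos: [0.3485, 0.2709, 0.2314]
tcp_rot: [0.478, 3.104, 0.001]
wrist_force: [0.2, -0.8, 0.2]
width: 0.576
grip_force: 0.0
```

Emit:
step_arm(series=[{"x": -0.515, "y": -0.62, "z": 0, "ax": 0, "ay": 0, "az": -0.034, "grip": -0.15}, {"x": -0.515, "y": -0.62, "z": 0, "ax": 0, "ay": 0, "az": -0.034, "grip": -0.15}, {"x": -0.515, "y": -0.62, "z": 0, "ax": 0, "ay": 0, "az": -0.034, "grip": -0.15}, {"x": -0.515, "y": -0.62, "z": 0, "ax": 0, "ay": 0, "az": -0.034, "grip": -0.15}, {"x": -0.515, "y": -0.62, "z": 0, "ax": 0, "ay": 0, "az": -0.034, "grip": -0.15}, {"x": -0.515, "y": -0.62, "z": 0, "ax": 0, "ay": 0, "az": -0.034, "grip": -0.15}, {"x": -0.515, "y": -0.62, "z": 0, "ax": 0, "ay": 0, "az": -0.034, "grip": -0.15}, {"x": -0.515, "y": -0.62, "z": 0, "ax": 0, "ay": 0, "az": -0.034, "grip": -0.15}, {"x": -0.515, "y": -0.62, "z": 0, "ax": 0, "ay": 0, "az": -0.034, "grip": -0.15}, {"x": -0.515, "y": -0.62, "z": 0, "ax": 0, "ay": 0, "az": -0.034, "grip": -0.15}])

```text
time: 2.05
tool_pos: [0.5005, -0.1015, 0.231]
tcp_rot: [-0.455, -3.107, -0.001]
wrist_force: [0.4, 0.7, -0.2]
width: 0.577
grip_force: 0.0
```

```bash
python3 -c "
from h import *
cmd([.5,-.101,.065]);c=cam('wrist','w1.png');R=np.array(c['R']);print(-R.T@c['t'])
for o in(-65,0,65):
  p=np.array([.5,-.101,.084])+o/1000*np.array([-.96,.28,0]);print(pix(c,p))"
```

```text
shift [0.0009 0.0005 0.3319]
[ 0.42840717 -0.07955984  0.37371456]
[315.0239262  304.11328936]
[314.48794086 226.98832319]
[313.87884833 139.34368447]
```

View pics/w1.png

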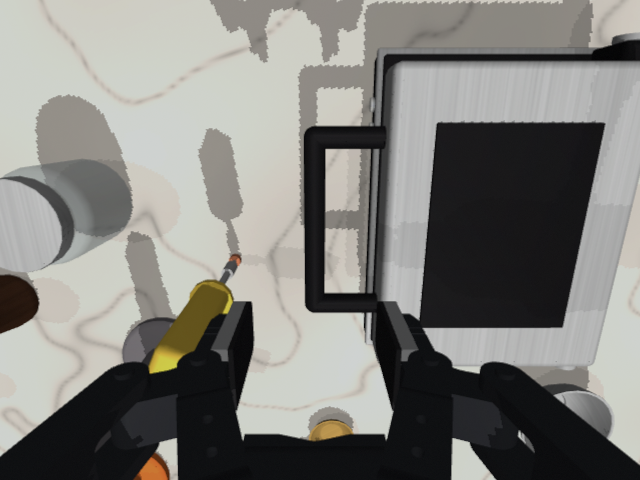

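The wrist view shows the bar at u≈315, v 137–303, where it was predicted. I'll go down and grip it.

Emit:
step_arm(series=[{"x": 0, "y": 0, "z": 0.08, "ax": 0, "ay": 0, "az": 0, "grip": -0.15}, {"x": 0, "y": 0, "z": 0.16, "ax": 0, "ay": 0, "az": 0, "grip": -0.15}, {"x": 0, "y": 0, "z": 0.24, "ax": 0, "ay": 0, "az": 0, "grip": -0.15}, {"x": 0, "y": 0, "z": 0.3, "ax": 0, "ay": 0, "az": 0, "grip": -0.15}, {"x": 0, "y": 0, "z": 0.332, "ax": 0, "ay": 0, "az": 0, "grip": -0.15}, {"x": 0, "y": 0, "z": 0.332, "ax": 0, "ay": 0, "az": 0, "grip": -0.15}, {"x": 0, "y": 0, "z": 0.332, "ax": 0, "ay": 0, "az": 0, "grip": 1}, {"x": 0, "y": 0, "z": 0.332, "ax": 0, "ay": 0, "az": 0, "grip": 1}, {"x": 0, "y": 0, "z": 0.332, "ax": 0, "ay": 0, "az": 0, "grip": 1}, {"x": 0, "y": 0, "z": 0.332, "ax": 0, "ay": 0, "az": 0, "grip": 1}, {"x": 0, "y": 0, "z": 0.332, "ax": 0, "ay": 0, "az": 0, "grip": 1}, {"x": 0, "y": 0, "z": 0.332, "ax": 0, "ay": 0, "az": 0, "grip": 1}], force=50)

```text
time: 3.3
tool_pos: [0.5012, -0.1015, 0.0672]
tcp_rot: [0.45, 3.107, -0.003]
wrist_force: [-3.2, -3.9, 3.7]
width: 0.168
grip_force: 48.8
```

```bash
python3 -c "
import numpy as np
f0=np.arctan2(18,225)
for t in np.arange(0,1.9,.05):
  print(round(t,2),'y%.3f z%.3f'%((225-225.7*np.cos(t+f0))/500,-(225.7*np.sin(t+f0)-18)/500),end=' | ')"
```

```text
0.0 y0.000 z0.000 | 0.05 y0.002 z-0.022 | 0.1 y0.006 z-0.045 | 0.15 y0.010 z-0.067 | 0.2 y0.016 z-0.089 | 0.25 y0.023 z-0.110 | 0.3 y0.031 z-0.131 | 0.35 y0.040 z-0.152 | 0.4 y0.050 z-0.172 | 0.45 y0.060 z-0.192 | 0.5 y0.072 z-0.211 | 0.55 y0.085 z-0.230 | 0.6 y0.099 z-0.248 | 0.65 y0.114 z-0.265 | 0.7 y0.129 z-0.281 | 0.75 y0.145 z-0.297 | 0.8 y0.162 z-0.312 | 0.85 y0.180 z-0.326 | 0.9 y0.198 z-0.339 | 0.95 y0.218 z-0.351 | 1.0 y0.237 z-0.362 | 1.05 y0.257 z-0.372 | 1.1 y0.278 z-0.381 | 1.15 y0.299 z-0.389 | 1.2 y0.321 z-0.396 | 1.25 y0.342 z-0.402 | 1.3 y0.364 z-0.407 | 1.35 y0.387 z-0.411 | 1.4 y0.409 z-0.414 | 1.45 y0.432 z-0.415 | 1.5 y0.454 z-0.415 | 1.55 y0.477 z-0.415 | 1.6 y0.499 z-0.413 | 1.65 y0.521 z-0.410 | 1.7 y0.544 z-0.406 | 1.75 y0.566 z-0.400 | 1.8 y0.587 z-0.394 | 1.85 y0.609 z-0.387 |
```

Emit:
step_arm(series=[{"x": 0, "y": 0.002, "z": -0.022, "ax": 0, "ay": 0, "az": 0, "grip": 1}, {"x": 0, "y": 0.006, "z": -0.045, "ax": 0, "ay": 0, "az": 0, "grip": 1}, {"x": 0, "y": 0.01, "z": -0.067, "ax": 0, "ay": 0, "az": 0, "grip": 1}, {"x": 0, "y": 0.016, "z": -0.089, "ax": 0, "ay": 0, "az": 0, "grip": 1}, {"x": 0, "y": 0.023, "z": -0.11, "ax": 0, "ay": 0, "az": 0, "grip": 1}, {"x": 0, "y": 0.031, "z": -0.131, "ax": 0, "ay": 0, "az": 0, "grip": 1}, {"x": 0, "y": 0.04, "z": -0.152, "ax": 0, "ay": 0, "az": 0, "grip": 1}, {"x": 0, "y": 0.05, "z": -0.172, "ax": 0, "ay": 0, "az": 0, "grip": 1}, {"x": 0, "y": 0.06, "z": -0.192, "ax": 0, "ay": 0, "az": 0, "grip": 1}, {"x": 0, "y": 0.072, "z": -0.211, "ax": 0, "ay": 0, "az": 0, "grip": 1}])

```text
time: 4.3
tool_pos: [0.5109, -0.0689, 0.173]
tcp_rot: [0.449, 3.107, -0.01]
wrist_force: [-2.6, -10.6, 3.0]
width: 0.17
grip_force: 48.6
```

Emit:
step_arm(series=[{"x": 0, "y": 0.013, "z": -0.019, "ax": 0, "ay": 0, "az": 0, "grip": 1}, {"x": 0, "y": 0.027, "z": -0.037, "ax": 0, "ay": 0, "az": 0, "grip": 1}, {"x": 0, "y": 0.042, "z": -0.054, "ax": 0, "ay": 0, "az": 0, "grip": 1}, {"x": 0, "y": 0.057, "z": -0.07, "ax": 0, "ay": 0, "az": 0, "grip": 1}, {"x": 0, "y": 0.073, "z": -0.086, "ax": 0, "ay": 0, "az": 0, "grip": 1}, {"x": 0, "y": 0.09, "z": -0.101, "ax": 0, "ay": 0, "az": 0, "grip": 1}, {"x": 0, "y": 0.108, "z": -0.115, "ax": 0, "ay": 0, "az": 0, "grip": 1}, {"x": 0, "y": 0.126, "z": -0.128, "ax": 0, "ay": 0, "az": 0, "grip": 1}, {"x": 0, "y": 0.146, "z": -0.14, "ax": 0, "ay": 0, "az": 0, "grip": 1}, {"x": 0, "y": 0.165, "z": -0.151, "ax": 0, "ay": 0, "az": 0, "grip": 1}, {"x": 0, "y": 0.185, "z": -0.161, "ax": 0, "ay": 0, "az": 0, "grip": 1}, {"x": 0, "y": 0.206, "z": -0.17, "ax": 0, "ay": 0, "az": 0, "grip": 1}])

```text
time: 5.5
tool_pos: [0.5408, 0.0303, 0.2618]
tcp_rot: [0.45, 3.103, -0.008]
wrist_force: [-7.3, -9.3, 18.1]
width: 0.165
grip_force: 53.2
```

```bash
python3 -c "
from h import *
c=cam('side');i=c['img'][130:330,230:430];i=cv2.resize(i,None,fx=3,fy=3,interpolation=cv2.INTER_CUBIC);cv2.imwrite('pics/s2.png',cv2.convertScaleAbs(i[:,:,::-1],alpha=1.6))
s=bot.read_state();print(s['wrist_force'],s['torque'],s['tool_pos'])
for p in ([.5408,.0303,.2808],[.563,.115,.066]):
  for o in (-65,0,65): print((pix(c,np.array(p)+o/1000*np.array([-.96,.28,0]))-[230,130])*3)
"
```

```text
[-6.54100764 -5.53892425 18.00644547] [-1.42612705  1.28938658 -0.08331681] [0.54140764 0.03227223 0.26258159]
[212.67887856 194.06053747]
[292.85562687 220.77539647]
[375.93737895 248.45820153]
[166.75420851 465.18322847]
[239.71138086 494.17796543]
[315.09516704 524.13709051]
```

View pics/s2.png

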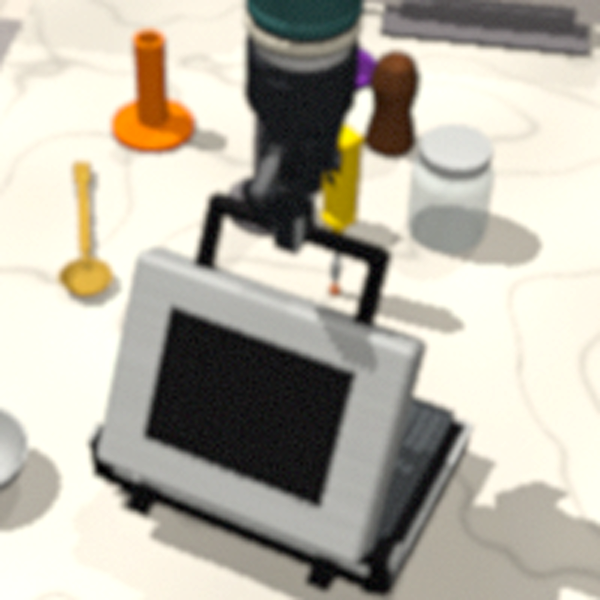

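The lid is about 1.1 rad open and the bar ends at crop (215,200) and (385,252) are close to prediction, so the grip is fine. The upward push means my radius is slightly small, so I'll add about 5 mm.

Emit:
step_arm(series=[{"x": 0, "y": 0.018, "z": -0.012, "ax": 0, "ay": 0, "az": 0, "grip": 1}, {"x": 0, "y": 0.036, "z": -0.021, "ax": 0, "ay": 0, "az": 0, "grip": 1}, {"x": 0, "y": 0.055, "z": -0.028, "ax": 0, "ay": 0, "az": 0, "grip": 1}, {"x": 0, "y": 0.075, "z": -0.034, "ax": 0, "ay": 0, "az": 0, "grip": 1}, {"x": 0, "y": 0.095, "z": -0.038, "ax": 0, "ay": 0, "az": 0, "grip": 1}, {"x": 0, "y": 0.115, "z": -0.041, "ax": 0, "ay": 0, "az": 0, "grip": 1}, {"x": 0, "y": 0.131, "z": -0.043, "ax": 0, "ay": 0, "az": 0, "grip": 1}])

```text
time: 6.25
tool_pos: [0.5603, 0.096, 0.2799]
tcp_rot: [0.449, 3.104, -0.0]
wrist_force: [1.3, -5.8, 7.2]
width: 0.165
grip_force: 52.1
```

Emit:
step_arm(series=[{"x": 0, "y": 0.018, "z": -0.001, "ax": 0, "ay": 0, "az": 0, "grip": 1}, {"x": 0, "y": 0.036, "z": -0.001, "ax": 0, "ay": 0, "az": 0, "grip": 1}, {"x": 0, "y": 0.054, "z": -0.001, "ax": 0, "ay": 0, "az": 0, "grip": 1}, {"x": 0, "y": 0.072, "z": 0, "ax": 0, "ay": 0, "az": 0, "grip": 1}, {"x": 0, "y": 0.09, "z": 0.001, "ax": 0, "ay": 0, "az": 0, "grip": 1}, {"x": 0, "y": 0.105, "z": 0.003, "ax": 0, "ay": 0, "az": 0, "grip": 1}, {"x": 0, "y": 0.12, "z": 0.006, "ax": 0, "ay": 0, "az": 0, "grip": 1}, {"x": 0, "y": 0.135, "z": 0.009, "ax": 0, "ay": 0, "az": 0, "grip": 1}, {"x": 0, "y": 0.15, "z": 0.012, "ax": 0, "ay": 0, "az": 0, "grip": 1}, {"x": 0, "y": 0.16, "z": 0.015, "ax": 0, "ay": 0, "az": 0, "grip": 1}, {"x": 0, "y": 0.17, "z": 0.018, "ax": 0, "ay": 0, "az": 0, "grip": 1}])

```text
time: 7.35
tool_pos: [0.5843, 0.1781, 0.2689]
tcp_rot: [0.45, 3.106, 0.002]
wrist_force: [5.7, -1.3, 2.0]
width: 0.164
grip_force: 54.4
```

Emit:
step_arm(series=[{"x": 0, "y": 0.007, "z": 0.002, "ax": 0, "ay": 0, "az": 0, "grip": 1}, {"x": 0, "y": 0.014, "z": 0.004, "ax": 0, "ay": 0, "az": 0, "grip": 1}, {"x": 0, "y": 0.02, "z": 0.006, "ax": 0, "ay": 0, "az": 0, "grip": 1}, {"x": 0, "y": 0.026, "z": 0.008, "ax": 0, "ay": 0, "az": 0, "grip": 1}, {"x": 0, "y": 0.032, "z": 0.01, "ax": 0, "ay": 0, "az": 0, "grip": 1}, {"x": 0, "y": 0.032, "z": 0.01, "ax": 0, "ay": 0, "az": 0, "grip": 1}])

```text
time: 7.95
tool_pos: [0.5877, 0.1902, 0.2649]
tcp_rot: [0.45, 3.107, -0.008]
wrist_force: [0.7, -10.8, 9.9]
width: 0.162
grip_force: 54.6
```

Emit:
step_arm(series=[{"x": 0, "y": 0.004, "z": 0.001, "ax": 0, "ay": 0, "az": 0, "grip": 1}, {"x": 0, "y": 0.008, "z": 0.002, "ax": 0, "ay": 0, "az": 0, "grip": 1}, {"x": 0, "y": 0.012, "z": 0.003, "ax": 0, "ay": 0, "az": 0, "grip": 1}, {"x": 0, "y": 0.012, "z": 0.003, "ax": 0, "ay": 0, "az": 0, "grip": 1}, {"x": 0, "y": 0.012, "z": 0.003, "ax": 0, "ay": 0, "az": 0, "grip": 1}])

```text
time: 8.45
tool_pos: [0.5878, 0.1903, 0.2649]
tcp_rot: [-0.452, -3.108, 0.024]
wrist_force: [-7.2, -27.2, 19.2]
width: 0.162
grip_force: 55.7
```

It's hard against the stop: the force is rising with no motion. I'll ease off, open the fingers and go straight up.

Emit:
step_arm(series=[{"x": 0, "y": -0.011, "z": -0.003, "ax": 0, "ay": 0, "az": 0, "grip": 1}, {"x": 0, "y": -0.011, "z": -0.003, "ax": 0, "ay": 0, "az": 0, "grip": 1}, {"x": 0, "y": -0.011, "z": -0.003, "ax": 0, "ay": 0, "az": 0, "grip": -0.2}, {"x": 0, "y": -0.011, "z": -0.003, "ax": 0, "ay": 0, "az": 0, "grip": -0.2}, {"x": 0, "y": -0.011, "z": -0.003, "ax": 0, "ay": 0, "az": 0, "grip": -0.2}, {"x": 0, "y": -0.011, "z": -0.003, "ax": 0, "ay": 0, "az": 0, "grip": -0.2}, {"x": 0, "y": -0.011, "z": -0.04, "ax": 0, "ay": 0, "az": 0, "grip": -0.2}, {"x": 0, "y": -0.011, "z": -0.08, "ax": 0, "ay": 0, "az": 0, "grip": -0.2}, {"x": 0, "y": -0.011, "z": -0.12, "ax": 0, "ay": 0, "az": 0, "grip": -0.2}, {"x": 0, "y": -0.011, "z": -0.16, "ax": 0, "ay": 0, "az": 0, "grip": -0.2}], force=40)

```text
time: 9.45
tool_pos: [0.587, 0.1937, 0.342]
tcp_rot: [-0.45, -3.108, -0.0]
wrist_force: [-0.3, -0.1, 0.5]
width: 0.608
grip_force: 0.0
```

```bash
python3 - <<'E'
from h import *
c=cam('top');i=c['img'][165:325,225:445];cv2.imwrite('pics/t3.png',cv2.convertScaleAbs(cv2.resize(i,None,fx=3.6,fy=3.6,interpolation=cv2.INTER_CUBIC)[:,:,::-1],alpha=1.6))
cmd([.613,-.306,.34])
m=(abs(i.astype(int)-i.mean(2,keepdims=True)).max(2)<12)
E
```

```text
shift [-0.3303 -0.9453  0.0112]
```

View pics/t3.png

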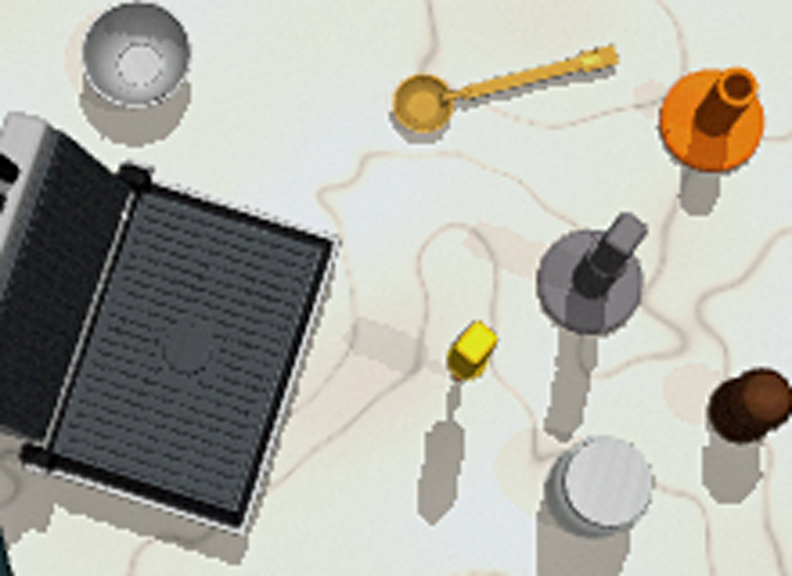

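The lid is back on its stop and the plate is exposed, with the land at crop (188,346). Next I'll move above the grey probe.

Emit:
step_arm(series=[{"x": -0.33, "y": -0.945, "z": 0, "ax": 0, "ay": 0, "az": 0, "grip": -0.2}, {"x": -0.33, "y": -0.945, "z": 0, "ax": 0, "ay": 0, "az": 0, "grip": -0.2}, {"x": -0.33, "y": -0.945, "z": 0, "ax": 0, "ay": 0, "az": 0, "grip": -0.2}, {"x": -0.33, "y": -0.945, "z": 0, "ax": 0, "ay": 0, "az": 0, "grip": -0.2}, {"x": -0.33, "y": -0.945, "z": 0, "ax": 0, "ay": 0, "az": 0, "grip": -0.2}, {"x": -0.33, "y": -0.945, "z": 0, "ax": 0, "ay": 0, "az": 0, "grip": -0.2}, {"x": -0.33, "y": -0.945, "z": 0, "ax": 0, "ay": 0, "az": 0, "grip": -0.2}, {"x": -0.33, "y": -0.945, "z": 0, "ax": 0, "ay": 0, "az": 0, "grip": -0.2}, {"x": -0.33, "y": -0.945, "z": 0, "ax": 0, "ay": 0, "az": 0, "grip": -0.2}, {"x": -0.33, "y": -0.945, "z": 0, "ax": 0, "ay": 0, "az": 0, "grip": -0.2}, {"x": -0.33, "y": -0.945, "z": 0, "ax": 0, "ay": 0, "az": 0, "grip": -0.2}, {"x": -0.33, "y": -0.945, "z": 0, "ax": 0, "ay": 0, "az": 0, "grip": -0.2}])

```text
time: 10.7
tool_pos: [0.6111, -0.3077, 0.3401]
tcp_rot: [-0.454, -3.107, -0.003]
wrist_force: [0.2, 0.7, -0.1]
width: 0.599
grip_force: 0.0
```

```bash
python3 - <<'E'
from h import *
c=cam('wrist','w2.png');print(pix(c,np.array([.613,-.306,.213])))
t=cam('top');print('spot',ray(t,225+188/3.6,165+346/3.6,.059))
E
```

```text
[316.90997396 236.72077667]
spot [0.54024589 0.03176854 0.059     ]
```

View pics/w2.png

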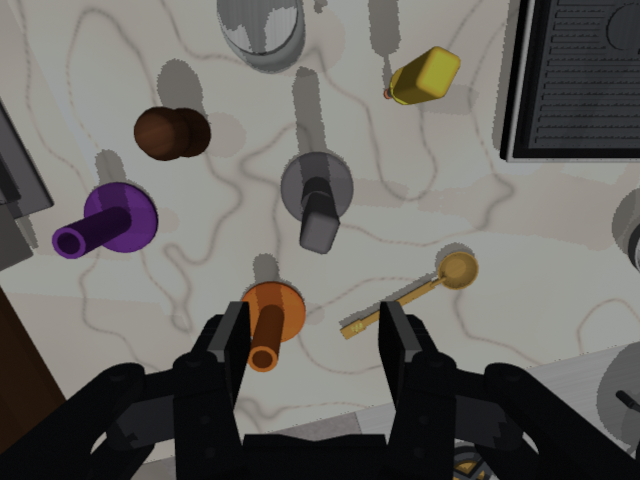

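The wrist view shows the grey probe's top face centred near (319,233), turned about 15° to the fingers. The yellow one is at (435,70), well away. I'll fit the top face.

```bash
python3 - <<'E'
from h import *
c=cam('wrist');g=cv2.cvtColor(c['img'],cv2.COLOR_RGB2GRAY).astype(int)
print(g[205:262:6,290:350:4])
x,y=319,235;v=np.median(g[y-4:y+5,x-3:x+4]);m=(abs(g-v)<12).astype(np.uint8)
r=np.zeros_like(m);r[205:260,292:346]=1
m=cv2.morphologyEx(m*r,cv2.MORPH_OPEN,np.ones((3,3)))
n,l,s,_=cv2.connectedComponentsWithStats(m);k=l[y,x];print(v,s[k]);print(rect(c,l==k,.213))
for p in cv2.boxPoints(cv2.minAreaRect(np.argwhere(l==k)[:,::-1].astype(np.float32))):print(p)
E
```

```text
[[ 85  85  82  54  26  31  30  30  30  30  30  82  80  84  72]
 [ 83  86  83  26  26  36  37  30  30  31  30  72  87  76 154]
 [150  75  85  25  55  74  75  69  63  56  38  28 139 153 154]
 [150 150 127  31  68  85  85  85  85  85  78  61 138 144 149]
 [149 149  62  58  79  86  85  85  86  85  77  62 152 152 150]
 [148 149  32  70  86  86  86  86  86  86  68 154 154 154 154]
 [149 150  60  80  86  87  86  86  86  75  95 154 154 154 154]
 [149 151 147  71  76  82  88  88  85  64 154 154 154 154 153]
 [150 151 151 152 152 152 144  79  90 153 154 154 154 154 154]
 [150 151 151 152 152 152 152 153 153 154 153 154 154 154 154]]
86.0 [301 217  31  35 753]
(612, -304, array([18., 24.]), 55.3, 753)
[299.38464 245.07697]
[310.09235 214.7385 ]
[332.8462  222.76926]
[322.1385  253.10773]
```

Emit:
step_arm(series=[{"x": 0, "y": 0.006, "z": 0, "ax": 0, "ay": 0, "az": 0.3, "grip": -0.2}, {"x": 0, "y": 0.006, "z": 0, "ax": 0, "ay": 0, "az": 0.6, "grip": -0.2}, {"x": 0, "y": 0.006, "z": 0.06, "ax": 0, "ay": 0, "az": 0.6, "grip": -0.2}, {"x": 0, "y": 0.006, "z": 0.12, "ax": 0, "ay": 0, "az": 0.6, "grip": -0.2}, {"x": 0, "y": 0.006, "z": 0.18, "ax": 0, "ay": 0, "az": 0.6, "grip": -0.2}, {"x": 0, "y": 0.006, "z": 0.24, "ax": 0, "ay": 0, "az": 0.6, "grip": -0.2}, {"x": 0, "y": 0.006, "z": 0.3, "ax": 0, "ay": 0, "az": 0.6, "grip": -0.2}, {"x": 0, "y": 0.006, "z": 0.344, "ax": 0, "ay": 0, "az": 0.6, "grip": -0.2}, {"x": 0, "y": 0.006, "z": 0.344, "ax": 0, "ay": 0, "az": 0.6, "grip": -0.2}, {"x": 0, "y": 0.006, "z": 0.344, "ax": 0, "ay": 0, "az": 0.6, "grip": -0.2}, {"x": 0, "y": 0.006, "z": 0.344, "ax": 0, "ay": 0, "az": 0.6, "grip": -0.2}])

```text
time: 11.95
tool_pos: [0.6137, -0.3038, 0.1723]
tcp_rot: [0.929, 2.997, -0.001]
wrist_force: [0.0, -0.1, 0.6]
width: 0.6
grip_force: 0.0
```

Emit:
step_arm(series=[{"x": 0, "y": 0, "z": 0, "ax": 0, "ay": 0, "az": 0, "grip": 1}, {"x": 0, "y": 0, "z": 0, "ax": 0, "ay": 0, "az": 0, "grip": 1}, {"x": 0, "y": 0, "z": 0, "ax": 0, "ay": 0, "az": 0, "grip": 1}, {"x": 0, "y": 0, "z": 0, "ax": 0, "ay": 0, "az": 0, "grip": 1}, {"x": 0, "y": 0, "z": 0, "ax": 0, "ay": 0, "az": 0, "grip": 1}, {"x": 0, "y": 0, "z": 0, "ax": 0, "ay": 0, "az": 0, "grip": 1}], force=40)

```text
time: 12.55
tool_pos: [0.6131, -0.3046, 0.1718]
tcp_rot: [0.931, 2.997, -0.001]
wrist_force: [-1.5, -0.5, 5.9]
width: 0.28
grip_force: 40.1
```

Gripped at 24 mm. Drawing it straight up.

Emit:
step_arm(series=[{"x": 0, "y": 0, "z": -0.02, "ax": 0, "ay": 0, "az": 0, "grip": 1}, {"x": 0, "y": 0, "z": -0.05, "ax": 0, "ay": 0, "az": 0, "grip": 1}, {"x": 0, "y": 0, "z": -0.09, "ax": 0, "ay": 0, "az": 0, "grip": 1}, {"x": 0, "y": 0, "z": -0.13, "ax": 0, "ay": 0, "az": 0, "grip": 1}, {"x": 0, "y": 0, "z": -0.17, "ax": 0, "ay": 0, "az": 0, "grip": 1}, {"x": 0, "y": 0, "z": -0.21, "ax": 0, "ay": 0, "az": 0, "grip": 1}, {"x": 0, "y": 0, "z": -0.25, "ax": 0, "ay": 0, "az": 0, "grip": 1}, {"x": 0, "y": 0, "z": -0.28, "ax": 0, "ay": 0, "az": 0, "grip": 1}, {"x": 0, "y": 0, "z": -0.3, "ax": 0, "ay": 0, "az": 0, "grip": 1}, {"x": 0, "y": 0, "z": -0.3, "ax": 0, "ay": 0, "az": 0, "grip": 1}, {"x": 0, "y": 0, "z": -0.3, "ax": 0, "ay": 0, "az": 0, "grip": 1}])

```text
time: 13.65
tool_pos: [0.6121, -0.3039, 0.3192]
tcp_rot: [-0.931, -3.0, -0.0]
wrist_force: [-0.1, 0.3, -2.2]
width: 0.276
grip_force: 39.5
```

```bash
python3 -c "
from h import *
s=bot.read_state();print(s['tool_pos'],s['wrist_force']);cmd([.540,.0325,s['tool_pos'][2]])"
```

```text
[ 0.61206288 -0.3038517   0.31923038] [-0.09484667  0.26638126 -2.18690111]
shift [4.998e-01 4.727e-01 4.000e-04]
```

Emit:
step_arm(series=[{"x": 0, "y": 0, "z": -0.05, "ax": 0, "ay": 0, "az": 0, "grip": 1}, {"x": 0.04, "y": 0.04, "z": -0.1, "ax": 0, "ay": 0, "az": 0, "grip": 1}, {"x": 0.1, "y": 0.095, "z": -0.1, "ax": 0, "ay": 0, "az": 0, "grip": 1}, {"x": 0.16, "y": 0.15, "z": -0.1, "ax": 0, "ay": 0, "az": 0, "grip": 1}, {"x": 0.22, "y": 0.205, "z": -0.1, "ax": 0, "ay": 0, "az": 0, "grip": 1}, {"x": 0.28, "y": 0.265, "z": -0.1, "ax": 0, "ay": 0, "az": 0, "grip": 1}, {"x": 0.34, "y": 0.32, "z": -0.1, "ax": 0, "ay": 0, "az": 0, "grip": 1}, {"x": 0.4, "y": 0.38, "z": -0.1, "ax": 0, "ay": 0, "az": 0, "grip": 1}, {"x": 0.45, "y": 0.425, "z": -0.1, "ax": 0, "ay": 0, "az": 0, "grip": 1}, {"x": 0.485, "y": 0.458, "z": -0.1, "ax": 0, "ay": 0, "az": 0, "grip": 1}, {"x": 0.5, "y": 0.473, "z": -0.1, "ax": 0, "ay": 0, "az": 0, "grip": 1}, {"x": 0.5, "y": 0.473, "z": -0.1, "ax": 0, "ay": 0, "az": 0, "grip": 1}])

```text
time: 14.85
tool_pos: [0.5397, 0.0334, 0.3688]
tcp_rot: [-0.928, -3.0, 0.001]
wrist_force: [1.1, -0.1, -0.9]
width: 0.276
grip_force: 39.5
```

```bash
python3 -c "
from h import *
s=bot.read_state();print(s['tool_pos'],s['wrist_force']);cmd([.540,.0325,.245])"
```

```text
[0.53969126 0.03343158 0.36876508] [ 1.13338989 -0.08602655 -0.90612724]
shift [-0.0019 -0.0009  0.2475]
```

Emit:
step_arm(series=[{"x": 0, "y": 0, "z": 0.05, "ax": 0, "ay": 0, "az": 0, "grip": 1}, {"x": 0, "y": 0, "z": 0.1, "ax": 0, "ay": 0, "az": 0, "grip": 1}, {"x": 0, "y": 0, "z": 0.15, "ax": 0, "ay": 0, "az": 0, "grip": 1}, {"x": 0, "y": 0, "z": 0.2, "ax": 0, "ay": 0, "az": 0, "grip": 1}, {"x": 0, "y": 0, "z": 0.24, "ax": 0, "ay": 0, "az": 0, "grip": 1}, {"x": 0, "y": 0, "z": 0.257, "ax": 0, "ay": 0, "az": 0, "grip": 1}, {"x": 0, "y": 0, "z": 0.257, "ax": 0, "ay": 0, "az": 0, "grip": 1}, {"x": 0, "y": 0, "z": 0.257, "ax": 0, "ay": 0, "az": 0, "grip": 1}])

```text
time: 15.65
tool_pos: [0.5409, 0.0319, 0.242]
tcp_rot: [0.933, 2.999, 0.0]
wrist_force: [0.5, -0.5, -1.1]
width: 0.279
grip_force: 39.4
```

```bash
python3 -c "
from h import *
s=bot.read_state();p=s['tool_pos'];print(p,s['wrist_force'])
w=cam('wrist');c=cam('side')
a=w['img'];x=cv2.resize(c['img'][170:310,260:400],(600,600),interpolation=cv2.INTER_CUBIC)
cv2.imwrite('pics/p8w.png',cv2.convertScaleAbs(a[:,:,::-1],alpha=1.8))
cv2.imwrite('pics/p8s.png',cv2.convertScaleAbs(x[:,:,::-1],alpha=1.8))
tip=p-[0,0,.152]
for q in(tip,np.array([.5395,.033,.059])):print(pix(w,q),(pix(c,q)-[260,170])*600/140)
"
```

```text
[0.54085481 0.03186836 0.24199859] [ 0.48652124 -0.50146053 -1.10221612]
[314.21324988 225.6694172 ] [279.17251787 399.87017959]
[314.43901526 214.65004458] [279.75515236 437.69161155]
```

View pics/p8w.png

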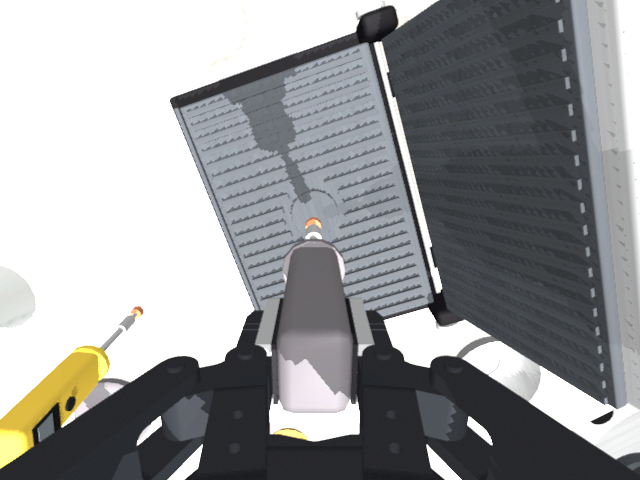

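View pics/p8s.png

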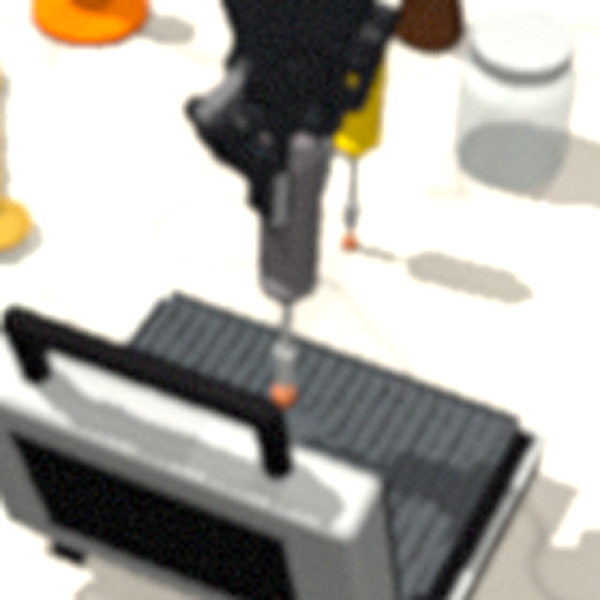

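The tip at wrist pixel (313,225) and the land's ring around (314,213) line up with prediction to within about 2 mm. Lowering gently.

Emit:
step_arm(series=[{"x": 0, "y": 0, "z": 0.02, "ax": 0, "ay": 0, "az": 0, "grip": 1}, {"x": 0, "y": 0, "z": 0.04, "ax": 0, "ay": 0, "az": 0, "grip": 1}, {"x": 0, "y": 0, "z": 0.05, "ax": 0, "ay": 0, "az": 0, "grip": 1}, {"x": 0, "y": 0, "z": 0.056, "ax": 0, "ay": 0, "az": 0, "grip": 1}, {"x": 0, "y": 0, "z": 0.06, "ax": 0, "ay": 0, "az": 0, "grip": 1}, {"x": 0, "y": 0, "z": 0.063, "ax": 0, "ay": 0, "az": 0, "grip": 1}, {"x": 0, "y": 0, "z": 0.066, "ax": 0, "ay": 0, "az": 0, "grip": 1}, {"x": 0, "y": 0, "z": 0.069, "ax": 0, "ay": 0, "az": 0, "grip": 1}, {"x": 0, "y": 0, "z": 0.071, "ax": 0, "ay": 0, "az": 0, "grip": 1}, {"x": 0, "y": 0, "z": 0.071, "ax": 0, "ay": 0, "az": 0, "grip": 1}, {"x": 0, "y": 0, "z": 0.071, "ax": 0, "ay": 0, "az": 0, "grip": 1}])

```text
time: 16.85
tool_pos: [0.5403, 0.0325, 0.206]
tcp_rot: [0.932, 3.0, 0.0]
wrist_force: [-0.6, -0.8, -0.0]
width: 0.276
grip_force: 39.7
```

```bash
python3 -c "
from h import *
F=[];Z=[]
for k in range(8):
  c=cam('side');s=bot.read_state();F.append(s['wrist_force']);Z.append(s['tool_pos'])
print(np.mean(F,0),np.std(F,0),np.mean(Z,0))
x=cv2.resize(c['img'][225:285,295:355],(600,600),interpolation=cv2.INTER_CUBIC)
cv2.imwrite('pics/p9.png',cv2.convertScaleAbs(x[:,:,::-1],alpha=1.8))
p=np.mean(Z,0)
for h in(.059,):
  print((pix(c,np.array([p[0],p[1],h]))-[295,225])*10)
"
```

```text
[-0.63493461  0.00757089  0.30688363] [0.28823823 0.45033053 0.53586939] [0.54028366 0.03252498 0.20592064]
[299.93780035 469.408579  ]
```

Force has risen about 1.6 N, so the tip is in about 4.5–5 mm. I'll add 1 mm and hold.

Emit:
step_arm(series=[{"x": 0, "y": 0, "z": 0.001, "ax": 0, "ay": 0, "az": 0, "grip": 1}, {"x": 0, "y": 0, "z": 0.002, "ax": 0, "ay": 0, "az": 0, "grip": 1}, {"x": 0, "y": 0, "z": 0.002, "ax": 0, "ay": 0, "az": 0, "grip": 1}, {"x": 0, "y": 0, "z": 0.002, "ax": 0, "ay": 0, "az": 0, "grip": 1}, {"x": 0, "y": 0, "z": 0.002, "ax": 0, "ay": 0, "az": 0, "grip": 1}, {"x": 0, "y": 0, "z": 0.002, "ax": 0, "ay": 0, "az": 0, "grip": 1}, {"x": 0, "y": 0, "z": 0.002, "ax": 0, "ay": 0, "az": 0, "grip": 1}, {"x": 0, "y": 0, "z": 0.002, "ax": 0, "ay": 0, "az": 0, "grip": 1}, {"x": 0, "y": 0, "z": 0.002, "ax": 0, "ay": 0, "az": 0, "grip": 1}, {"x": 0, "y": 0, "z": 0.002, "ax": 0, "ay": 0, "az": 0, "grip": 1}, {"x": 0, "y": 0, "z": 0.002, "ax": 0, "ay": 0, "az": 0, "grip": 1}, {"x": 0, "y": 0, "z": 0.002, "ax": 0, "ay": 0, "az": 0, "grip": 1}])

```text
time: 18.45
tool_pos: [0.5402, 0.0325, 0.2048]
tcp_rot: [0.932, 3.0, 0.0]
wrist_force: [-0.6, -0.0, 0.7]
width: 0.272
grip_force: 39.7
```

```bash
python3 -c "
from h import *
F=[];Z=[]
for k in range(20):
  c=cam('wrist');s=bot.read_state();F.append(s['wrist_force']);Z.append(s['tool_pos'])
print(np.mean(F,0),np.mean(Z,0))
x=cv2.resize(c['img'][170:260,255:375],(800,600),interpolation=cv2.INTER_CUBIC)
cv2.imwrite('pics/p10.png',cv2.convertScaleAbs(x[:,:,::-1],alpha=1.8))
p=np.mean(Z,0)
print((pix(c,np.array([p[0],p[1],.059]))-[255,170])*6.667)
"
```

```text
[-0.47615576 -0.0305038   0.71700005] [0.54022691 0.03254585 0.20479202]
[395.17184636 385.89504014]
```

View pics/p10.png

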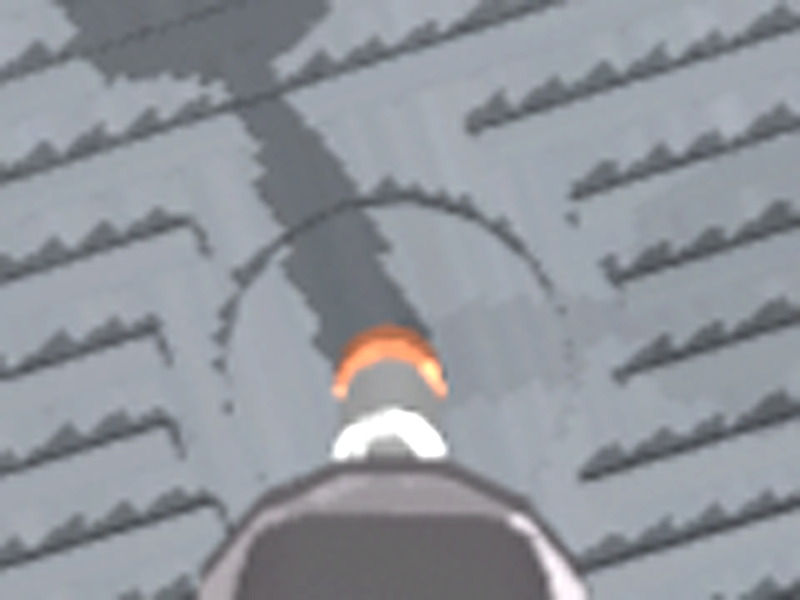

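The tip at crop (390,375) is within about 2 mm of the land's centre at (397,365). The press is about 2 N, so it's roughly halfway in. Holding steady.

Emit:
step_arm(series=[{"x": 0, "y": 0, "z": 0, "ax": 0, "ay": 0, "az": 0, "grip": 1}, {"x": 0, "y": 0, "z": 0, "ax": 0, "ay": 0, "az": 0, "grip": 1}, {"x": 0, "y": 0, "z": 0, "ax": 0, "ay": 0, "az": 0, "grip": 1}, {"x": 0, "y": 0, "z": 0, "ax": 0, "ay": 0, "az": 0, "grip": 1}, {"x": 0, "y": 0, "z": 0, "ax": 0, "ay": 0, "az": 0, "grip": 1}, {"x": 0, "y": 0, "z": 0, "ax": 0, "ay": 0, "az": 0, "grip": 1}, {"x": 0, "y": 0, "z": 0, "ax": 0, "ay": 0, "az": 0, "grip": 1}, {"x": 0, "y": 0, "z": 0, "ax": 0, "ay": 0, "az": 0, "grip": 1}, {"x": 0, "y": 0, "z": 0, "ax": 0, "ay": 0, "az": 0, "grip": 1}, {"x": 0, "y": 0, "z": 0, "ax": 0, "ay": 0, "az": 0, "grip": 1}, {"x": 0, "y": 0, "z": 0, "ax": 0, "ay": 0, "az": 0, "grip": 1}, {"x": 0, "y": 0, "z": 0, "ax": 0, "ay": 0, "az": 0, "grip": 1}])

```text
time: 20.65
tool_pos: [0.5402, 0.0325, 0.2048]
tcp_rot: [-0.932, -3.0, 0.0]
wrist_force: [-0.6, -0.4, 1.3]
width: 0.276
grip_force: 39.7
```

Emit:
step_arm(series=[{"x": 0, "y": 0, "z": 0, "ax": 0, "ay": 0, "az": 0, "grip": 1}, {"x": 0, "y": 0, "z": 0, "ax": 0, "ay": 0, "az": 0, "grip": 1}, {"x": 0, "y": 0, "z": 0, "ax": 0, "ay": 0, "az": 0, "grip": 1}, {"x": 0, "y": 0, "z": 0, "ax": 0, "ay": 0, "az": 0, "grip": 1}, {"x": 0, "y": 0, "z": 0, "ax": 0, "ay": 0, "az": 0, "grip": 1}, {"x": 0, "y": 0, "z": 0, "ax": 0, "ay": 0, "az": 0, "grip": 1}, {"x": 0, "y": 0, "z": 0, "ax": 0, "ay": 0, "az": 0, "grip": 1}, {"x": 0, "y": 0, "z": 0, "ax": 0, "ay": 0, "az": 0, "grip": 1}, {"x": 0, "y": 0, "z": 0, "ax": 0, "ay": 0, "az": 0, "grip": 1}, {"x": 0, "y": 0, "z": 0, "ax": 0, "ay": 0, "az": 0, "grip": 1}, {"x": 0, "y": 0, "z": 0, "ax": 0, "ay": 0, "az": 0, "grip": 1}, {"x": 0, "y": 0, "z": 0, "ax": 0, "ay": 0, "az": 0, "grip": 1}])

```text
time: 21.85
tool_pos: [0.5402, 0.0325, 0.2048]
tcp_rot: [-0.932, -3.0, -0.0]
wrist_force: [-0.1, 0.9, 0.5]
width: 0.278
grip_force: 39.7
```

Emit:
step_arm(series=[{"x": 0, "y": 0, "z": 0, "ax": 0, "ay": 0, "az": 0, "grip": 1}, {"x": 0, "y": 0, "z": 0, "ax": 0, "ay": 0, "az": 0, "grip": 1}, {"x": 0, "y": 0, "z": 0, "ax": 0, "ay": 0, "az": 0, "grip": 1}, {"x": 0, "y": 0, "z": 0, "ax": 0, "ay": 0, "az": 0, "grip": 1}, {"x": 0, "y": 0, "z": 0, "ax": 0, "ay": 0, "az": 0, "grip": 1}, {"x": 0, "y": 0, "z": 0, "ax": 0, "ay": 0, "az": 0, "grip": 1}, {"x": 0, "y": 0, "z": 0, "ax": 0, "ay": 0, "az": 0, "grip": 1}, {"x": 0, "y": 0, "z": 0, "ax": 0, "ay": 0, "az": 0, "grip": 1}, {"x": 0, "y": 0, "z": 0, "ax": 0, "ay": 0, "az": 0, "grip": 1}, {"x": 0, "y": 0, "z": 0, "ax": 0, "ay": 0, "az": 0, "grip": 1}, {"x": 0, "y": 0, "z": 0, "ax": 0, "ay": 0, "az": 0, "grip": 1}, {"x": 0, "y": 0, "z": 0, "ax": 0, "ay": 0, "az": 0, "grip": 1}])

```text
time: 23.05
tool_pos: [0.5402, 0.0325, 0.2048]
tcp_rot: [0.932, 3.0, -0.0]
wrist_force: [-0.2, 0.0, 1.1]
width: 0.28
grip_force: 39.7
```

```bash
python3 -c "
from h import *
s=bot.read_state();print(s['time'],s['tool_pos'],s['wrist_force'],s['grip_force']);print(bot.finish_job())"
```

```text
23.05 [0.54020791 0.03252597 0.20478517] [-0.16143304  0.03656078  1.14728391] 39.74305987358093
the job is handed in; nothing more can be done
None
```

Job handed in at 23 s (no verdict was returned): the lid was eased back onto its stop, and the upright probe was held on the land for over 4 s at about 2 N, roughly halfway in.

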